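# Stow the lubricator under the cantilever tray

## Task

Put the brass displacement lubricator away in the spares box: swing the cantilever tray up and back until it rests open by itself, and stand the lubricator on the cork pad in the compartment below, pushed back until its foot touches the batten along the rear wall, keeping it upright all the time. Then lower the tray gently, without letting it drop, until it is fully shut, with the spanner and the union still lying in it. Disturb nothing else on the desk or in the box.

Things in the scene. Friction and masses are not known exactly. Their poses are not given: they have to be found in the camera images.
- box: Open plywood spares box, fixed. Origin: centre of its underside; x to its rear (away from its handle), y left, z up. 220 (x) x 320 (y) x 72 high, walls and floor 8. A cross divider (x -5 to 0, top z = 38) parts front and rear bay; low partitions (y = +-42.5, 5 thick, top z = 22) part the rear bay into a middle lane 80 wide and two side lanes 107 wide.
- batten (a point): Point on the box: the middle of the front face of the wooden batten that runs along the foot of the rear wall across all three lanes, level with the cork pad's top (x = 88, z = 12 in the box's frame). The batten is 14 deep and its top is 12 above this point. Axes as the box's.
- tray_lift (a joint): Angle a (rad) of the tray's links: 0 shut, 1.658 fully up on its stop. Four 140 long steel links keep the tray level; shut, they point forwards and 10 deg up; they swing up and over to the rear, to 15 deg past upright. The tray has then moved from shut by 140*(cos(170deg-a)-cos(170deg)) along the box's x and 140*(sin(170deg-a)-sin(170deg)) up: 174 back and 111 up when fully open.
- tray_handle (a point): Centre of the tray's handle: a round wooden bar 14 in diameter, 116 long along the box's y, on two brass posts 94 apart. It stands over the tray's front wall (7 thick), its axis 28 above that wall's top edge with 21 free below the bar; x = -106.5, z = 143 in the box's frame when shut.
- tray_edge (a point): Middle of the lower front edge of the tray (moves with it). When fully open it is at x = 64, z = 184 in the box's frame: the tray then overhangs the rear of the lanes, and a tool held upright cannot reach the batten. Tray and fittings weigh about 0.7 kg. Past upright it rests open by its own weight; before that it falls shut when let go (light hinge friction).
- tray_floor (a point): Centre of the tray's inner floor; axes as the box's. The tray is an open plywood box 220 x 320 x 42 high, underside at z = 73 in the box's frame when shut; a cross wall parts it half-way and loose fittings lie in its rear half.
- pad: Cork pad, fixed on the floor of one of the three lanes, at y = -85, 0 or 85 in the box's frame (which one varies): 84 (x) x 74 (y) x 4 thick, origin at the centre of its underside, axes as the box's. Its top is at z = 12 in the box's frame. The batten's face is at x = 44 in the pad's frame.
- lubricator_mid (a point): Brass displacement lubricator standing on the desk: turned, about 120 g (varies), 56 high; round foot 33 in diameter and 5 high, cylindrical body 26 in diameter up to 38 above its underside, a narrow neck and a knurled knob 20 in diameter from 45 to 56. This point is on its axis, 28 above its underside; z is its axis, up.
- slide_valve_mid (a point): Brass slide valve, 46 x 32 x 24 high, lying in one of the other lanes; its centre. Leave it alone.
- eccentric: Steel eccentric ring, 48 outer diameter, 14 high, lying in one of the other lanes; centre of its underside. Leave it alone.
- spanner: Small steel spanner, 120 long, lying loose in the rear half of the tray.
- union: Turned brass union, 30 in diameter, 32 high, standing loose in the rear half of the tray; centre of its underside.
- shovel: Black iron stoking shovel, 250 long, 18 high, lying on the desk. Leave it alone.
- gauge: Pressure gauge on a small wooden foot, 70 high, on the desk. Leave it alone.
- oil_bottle: Amber bottle, 48 in diameter, 100 high, on the desk. Leave it alone.
- bin_stand: Stand of the wooden tilting scrap bin, 160 x 170 (190 over its pin) x 110 high with the bin, fixed to the desk at the left. Leave it alone.
- pipe_bend: Copper pipe bend, about 160 x 60, 17 high, lying on the floor of the front bay of the box. Leave it alone.
- scrap_bin_rim (a point): Middle of the front rim of the scrap bin, which tilts freely on its pin. Leave it alone.

How it is judged:
By the outcome, as a careful person would: the job done as asked, in the order asked, and still so for the second after the job is handed in, with the robot touching nothing.
It also fails if it takes over 64 s, if anything falls off the work surface, if the arm or the gripper's body presses on something with over 40 N, if the wrist force passes 120 N, or if a joint passes its speed limit or range.

## Robot

A 6-joint arm with a two-finger parallel gripper is mounted at the origin on the work surface. World frame = base frame: x ahead of the robot, y to its left, z up, the work surface at z = 0. Lengths are in m, angles in rad, forces in N, time in s.
With the tool pointing down it reaches from about 0.325 to 0.85 m from the base axis. Payload 15.5 kg.
Tool frame: the origin (TCP) lies midway between the tips of the shut fingers; the grasp point (between the pads) lies 19 mm behind it; x points along the fingers, y is the direction in which the jaws open and shut, and the axes are right-handed (so a half turn about x gives the same grasp; the last joint's range is limited). The gripper opens to 91 mm and grips with 3 to 60 N. Pads are 32 mm wide; open, the fingers measure 118 mm over their backs; the gripper's body (76 mm by 178 mm) begins 60 mm behind the grasp point.
Start: joints at [-1.329, 0.494, 1.345, -0, 1.302, -0.096], TCP at [0.207, -0.59, 0.214] pointing down, gripper open.
Joint ranges: [-2.91, 2.91], [-0.82, 2.16], [0.22, 2.67], [-1.22, 4.37], [0.12, 2.79], [-3.08, 3.08]. Speed limits (rad/s): [1.89, 1.89, 2.57, 3.01, 3.01, 3.01].

## Interface

Orientations are given as a unit quaternion [w, x, y, z].
In Python, from bench import * gives the robot as it stands.
- The arm moves only by the tool play_rows, never from a script. Its argument "plan" is a list of rows, each a list of 3 entries, a list of its own where there are three numbers: the shift along the tool's x, y, z in m, then the turn, a rotation vector about the tool's x, y, z in rad, then the opening, from -1 (shut) to 1 (fully open). A call has 1 to 10 rows; each row is the pose to reach, as a shift and turn from the pose commanded when the call began, along the tool's axes at that moment; what a row does not reach only later rows make up. A row lasts 1/8 s, in which the tool goes at most 62.5 mm and 10.7 degrees, less where a joint would pass 70% of its speed; a pose out of reach is approached as far as the arm can. A call with a gripper value outside its range is refused whole. The fingers move at their own pace and stop on an object; "squeeze" is the grip in N (left out, the last holds). Time passes only in rows, so rows that repeat a pose let the fingers close. It gives the time, the measured TCP pose, the force and the opening at its end, in the units of the state.
- get_state(): the state, without advancing time (a new reading comes with each control period).
- capture(name): name is "scene" or "top"; returns (picture, depth): 384x512x3 uint8, blue, green, red; 384x512 float32, m along the optical axis (not along the pixel's ray), 0 where there is no reading.
- calibration(name): a dict with "fx", "fy", "cx", "cy" (pixels), "R" (3x3) and "t" (3): a world point X has camera coordinates R X + t. Camera axes: x right, y down, z forward; pixel columns grow to the right and rows downward; lengths in m; the calibration is good to about 2 mm. A picture is of the moment at which its call begins. calibration takes no time and is no camera call.
- job_done(): hands the job in, once; it reports no verdict.
The state is a dict: "t": time; "q": joint angles; "joint_vel": joint speeds; "joint_torque": joint torques, N m; "ee_pos": TCP position; "orientation": TCP orientation; "force": force on the tool from outside, world axes, zero at the start; "torque": the same for the moment, N m; "grip_width": opening from 0.0 (shut) to 1.0 (fully open).
Only numpy, scipy, OpenCV 4.12 (cv2) and the standard library are available. Lean on these libraries where they do the work, as an engineer would, in place of code of your own. Each camera call takes 0.05 s, during which the arm holds its last target. There are 200 camera calls.

## Working session

There is one attempt and no reset: what is moved stays moved. The work goes in short steps, Python scripts to look and compute and a tool call to move; the robot and the scene stay as the last step left them, time stands still between calls to the robot, and variables do not carry over. Pictures are saved under pics/ and viewed, about 8 in all and at most 12, crops included, and the job is handed in when it is done.

Besides the shell and the picture viewer there is one more tool, called after "Emit:" as name(argument=value, ...) on one line, values as JSON. play_rows: Moves the arm, as the interface text tells. Its arguments: {"type":"object","properties":{"plan":{"type":"array","items":{"type":"array"}},"squeeze":{"type":"number"}},"required":["plan"]}

```bash
mkdir -p pics; ls
cat > h.py <<'E'
from bench import *
import numpy as np, cv2
from scipy.spatial.transform import Rotation as Ro
def cap(name,fn=None):
    p,d=capture(name)
    np.savez('last_%s.npz'%name,p=p,d=d)
    if fn: cv2.imwrite('pics/'+fn,p)
    return p,d
def cloud(name,d):
    c=calibration(name);v,u=np.mgrid[:d.shape[0],:d.shape[1]]
    X=np.stack([(u-c['cx'])/c['fx']*d,(v-c['cy'])/c['fy']*d,d],-1)
    W=(X-np.array(c['t']))@np.array(c['R'])
    W[d==0]=np.nan
    return W
E
python3 - <<'E'
from h import *
a,_=cap('scene');b,_=cap('top')
cv2.imwrite('pics/s1.png',a);cv2.imwrite('pics/t1.png',b)
for n in('scene','top'):
    c=calibration(n);R=np.array(c['R']);print(n,c['fx'],-R.T@np.array(c['t']),R[2])
s=get_state();print(s)
E
```

```text
pics
scene 413.2560668867564 [ 1.19524734 -0.10159466  1.20577073] [-0.48437839  0.11909507 -0.86671445]
top 417.897144050526 [0.2961141  0.05791108 1.44993562] [ 0.19438214 -0.00576958 -0.98090891]
{'t': 0.1, 'q': array([-1.32946389e+00,  4.94143681e-01,  1.34606484e+00, -1.25343023e-05,
        1.30249046e+00, -9.55050742e-02]), 'joint_vel': array([-0.00012449, -0.001355  , -0.00103934, -0.0005783 , -0.00076678,
        0.00092812]), 'joint_torque': array([ 8.40205576e-04, -8.80239701e+01, -3.82545733e+01,  7.09682191e-02,
        4.82192030e-02, -1.17156230e-05]), 'ee_pos': array([ 0.20647963, -0.58954877,  0.21338528]), 'orientation': array([-0.11813919, -0.69706891, -0.11891878,  0.69713442]), 'force': array([-0.09102378, -0.46537963,  0.15466212]), 'torque': array([ 0.07839807, -0.00780081,  0.00898269]), 'grip_width': 1.0017968423929917}
```

View pics/s1.png

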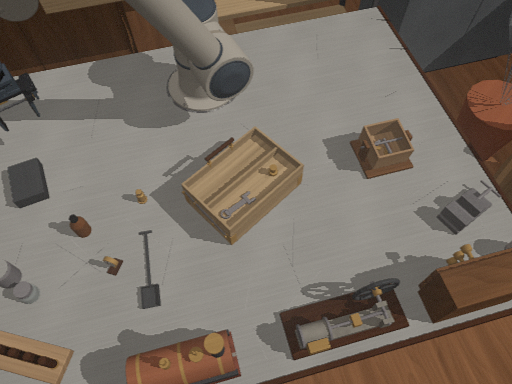

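View pics/t1.png

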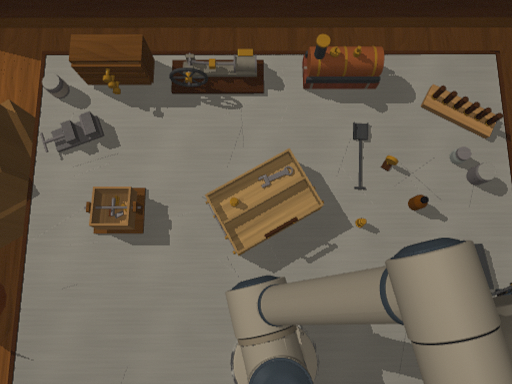

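The scene picture shows the box (centre ~(243,185)) with its handle at (220,150), the lubricator at (141,196), and the bottle, gauge and shovel to the right of it. The top picture shows the box at (264,202), handle (281,228), lubricator (361,222).

Run:
```python
from h import *
from scipy.optimize import least_squares
for n in('scene','top'):
    z=np.load('last_%s.npz'%n);W=cloud(n,z['d']);v,u=np.mgrid[:384,:512]
    P=W.reshape(-1,3)
    reg=(P[:,0]>0.3)&(P[:,0]<0.8)&(abs(P[:,1])<0.3)
    print('desk z',np.nanmedian(P[reg&(P[:,2]<0.03)],0))
    rim=P[reg&(P[:,2]>0.106)&(P[:,2]<0.122)]
    # keep main cluster
    m=np.median(rim,0);rim=rim[np.linalg.norm(rim[:,:2]-m[:2],axis=1)<0.22]
    r=cv2.minAreaRect(rim[:,:2].astype(np.float32)*1000);print(n,'rim',len(rim),r)
    h=P[reg&(P[:,2]>0.13)&(P[:,2]<0.16)]
    h=h[np.linalg.norm(h[:,:2]-m[:2],axis=1)<0.22]
    print('handle',len(h),h.mean(0) if len(h) else None,h[:,2].max() if len(h) else None)
    if len(h)>5: print(cv2.minAreaRect(h[:,:2].astype(np.float32)*1000))
    lu=(141,196) if n=='scene' else (361,222)
    w=W[lu[1]-14:lu[1]+14,lu[0]-12:lu[0]+12].reshape(-1,3);w=w[w[:,2]>0.012]
    print('lub',len(w),w.mean(0),w[:,2].max());t=w[w[:,2]>0.046];print('knob',len(t),t.mean(0),t.min(0),t.max(0))
```

```text
desk z [ 0.65481694 -0.07851464  0.00126941]
scene rim 1322 ((518.44482421875, 32.97784423828125), (224.75137329101562, 323.57977294921875), 29.61981201171875)
handle 166 [ 0.42965811 -0.0202909   0.14799961] 0.1552577108509742
((427.6402282714844, -19.05767822265625), (16.48847007751465, 116.1648941040039), 29.935035705566406)
lub 90 [ 0.46102645 -0.30001184  0.04034703] 0.06286405324563542
knob 36 [ 0.45757117 -0.3008883   0.05556896] [ 0.44558882 -0.31134019  0.04673697] [ 0.4648518  -0.29115995  0.06286405]
desk z [ 0.54449817 -0.04085331  0.00063822]
top rim 959 ((520.4072265625, 31.69140625), (224.28419494628906, 320.49493408203125), 29.42307472229004)
handle 166 [ 0.42795569 -0.0193435   0.14873192] 0.15707390029894902
((428.62542724609375, -19.677276611328125), (13.84190559387207, 115.75157165527344), 29.29324722290039)
lub 64 [ 0.45524008 -0.29835313  0.04499922] 0.061574081023775956
knob 36 [ 0.45765322 -0.3008341   0.05540562] [ 0.4477606  -0.31194738  0.04601679] [ 0.46639932 -0.29131076  0.06157408]
```

```bash
cat >> h.py <<'E'
YAW=np.radians(29.5); C=np.array([0.5198,0.0325,0.0]); B=Ro.from_euler('z',YAW).as_matrix()
def b2w(p): return C+B@np.array(p)
def w2b(p): return (np.asarray(p)-C)@B
def tool():
    s=get_state();w,x,y,z=s['orientation']
    return Ro.from_quat([x,y,z,w]).as_matrix(),np.array(s['ee_pos']),s
def Rt(az,tilt,flip=1):
    "tool x: down, tilted by tilt towards azimuth az; tool y horizontal, perpendicular to az"
    x=np.array([np.sin(tilt)*np.cos(az),np.sin(tilt)*np.sin(az),-np.cos(tilt)])
    y=flip*np.array([-np.sin(az),np.cos(az),0]);return np.stack([x,y,np.cross(x,y)],1)
def row(R,p,R0,p0):
    return np.round(R0.T@(p-p0),4).tolist(),np.round(Ro.from_matrix(R0.T@R).as_rotvec(),4).tolist()
E
python3 - <<'E'
from h import *
R,p,s=tool();print(np.round(R,3))
h=b2w([-106.5e-3,0,0.143]);print(h)
for f in(1,-1):
    T=Rt(YAW+np.pi/2,0,f);print(f,row(T,h+[0,0,0.06-0.019],R,p))
E
```

```text
[[-0.     0.331 -0.944]
 [ 0.001 -0.944 -0.331]
 [-1.    -0.001 -0.   ]]
[ 0.42710712 -0.01994311  0.143     ]
1 ([0.0299, -0.4646, -0.3965], [1.3928, 0.0007, 0.001])
-1 ([0.0299, -0.4646, -0.3965], [-1.7488, -0.001, 0.0007])
```

Emit:
play_rows(plan=[[[0.0,-0.046,-0.04],[-0.175,0,0],1],[[0.0,-0.093,-0.08],[-0.35,0,0],1],[[0.0,-0.14,-0.12],[-0.525,0,0],1],[[0.0,-0.186,-0.16],[-0.7,0,0],1],[[0.0,-0.232,-0.2],[-0.875,0,0],1],[[0.0,-0.279,-0.238],[-1.05,0,0],1],[[0.0,-0.325,-0.278],[-1.224,0,0],1],[[0.0,-0.372,-0.317],[-1.4,-0.001,0],1],[[0.0,-0.418,-0.357],[-1.574,-0.001,0],1],[[0.0,-0.4646,-0.3965],[-1.7488,-0.001,0],1]], squeeze=25)

```text
t: 1.35
ee_pos: [0.4277, -0.0184, 0.214]
orientation: [0.612, 0.354, 0.612, -0.355]
force: [1.0, -1.7, -0.8]
grip_width: 1.002
```

Run:
```python
from h import *
R,p,s=tool();h=b2w([-106.5e-3,0,0.143]);T=Rt(YAW+np.pi/2,0,-1)
print(s['t'],s['q'],p,row(T,h+[0,0,-0.019],R,p))
a,_=cap('scene');cv2.imwrite('pics/s2.png',cv2.resize(a[90:250,130:330],None,fx=3,fy=3))
```

```text
1.35 [-1.81877535e-01  2.16947918e-01  1.80178471e+00 -1.02644300e-03
  1.12267069e+00 -7.01997270e-01] [ 0.42766971 -0.01838487  0.21399414] ([0.09, -0.0012, 0.001], [0.0057, 0.0008, 0.0005])
```

View pics/s2.png

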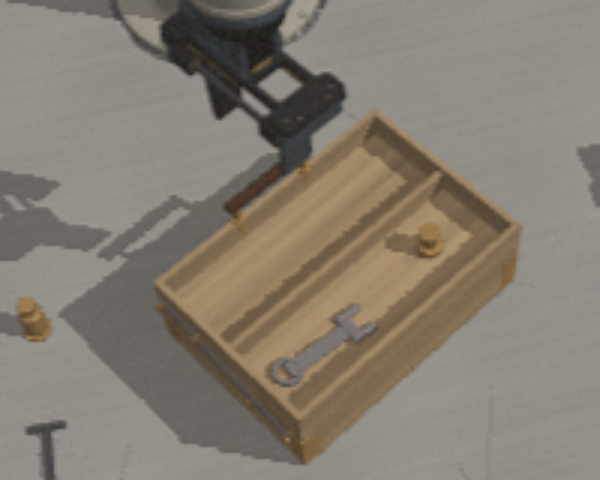

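The view (crop of the scene) shows the open gripper above the handle bar (~(255,190) in the crop), union at (430,240), spanner at (325,345), and the links outside the box's side walls.

Emit:
play_rows(plan=[[[0.03,-0.001,0.001],[0.005,0,0],0.5],[[0.06,-0.001,0.001],[0.005,0,0],0],[[0.09,-0.001,0.001],[0.005,0,0],0],[[0.09,-0.001,0.001],[0.005,0,0],-0.6],[[0.09,-0.001,0.001],[0.005,0,0],-1],[[0.09,-0.001,0.001],[0.005,0,0],-1],[[0.09,-0.001,0.001],[0.005,0,0],-1]], squeeze=25)

```text
t: 2.28
ee_pos: [0.4272, -0.0219, 0.1247]
orientation: [0.61, 0.358, 0.609, -0.358]
force: [-0.5, -0.4, 0.0]
grip_width: 0.264
```

Run:
```python
from h import *
R,p,s=tool();print(np.round(R,3),p,s['force'],s['grip_width'])
for a in np.linspace(0,1.658,21)[1:]:
    d=140e-3*np.array([np.cos(np.radians(170)-a)-np.cos(np.radians(170)),0,np.sin(np.radians(170)-a)-np.sin(np.radians(170))])
    print(round(a,3),np.round(R.T@B@d,4))
```

```text
[[ 0.001  0.873  0.488]
 [-0.001  0.488 -0.873]
 [-1.     0.     0.001]] [ 0.4272483  -0.02189985  0.12465478] [-0.45874699 -0.4496819   0.04900477] 0.26381856601493425
0.083 [-0.0113  0.0025  0.    ]
0.166 [-0.0224  0.0059  0.    ]
0.249 [-0.0332  0.0102 -0.    ]
0.332 [-0.0436  0.0154 -0.    ]
0.414 [-0.0535  0.0215 -0.    ]
0.497 [-0.0628  0.0283 -0.0001]
0.58 [-0.0716  0.0359 -0.0001]
0.663 [-0.0797  0.0442 -0.0001]
0.746 [-0.0871  0.0532 -0.0001]
0.829 [-0.0937  0.0627 -0.0002]
0.912 [-0.0996  0.0727 -0.0002]
0.995 [-0.1045  0.0832 -0.0003]
1.078 [-0.1086  0.0941 -0.0003]
1.161 [-0.1118  0.1052 -0.0004]
1.244 [-0.114   0.1166 -0.0004]
1.326 [-0.1153  0.1281 -0.0005]
1.409 [-0.1156  0.1397 -0.0006]
1.492 [-0.115   0.1513 -0.0006]
1.575 [-0.1134  0.1628 -0.0007]
1.658 [-0.1109  0.1741 -0.0007]
```

Emit:
play_rows(plan=[[[0,0,0],[0,0,0],-1],[[0,0,0],[0,0,0],-1],[[0,0,0],[0,0,0],-1]])

```text
t: 2.65
ee_pos: [0.4284, -0.0213, 0.1244]
orientation: [0.611, 0.358, 0.609, -0.357]
force: [8.1, 10.5, -0.6]
grip_width: 0.144
```

Emit:
play_rows(plan=[[[-0.0056,0.002,0],[0,0,0],-1],[[-0.0113,0.0035,0],[0,0,0],-1],[[-0.0168,0.005,0],[0,0,0],-1],[[-0.0224,0.0069,0],[0,0,0],-1],[[-0.0332,0.0112,0],[0,0,0],-1],[[-0.0436,0.0164,0],[0,0,0],-1],[[-0.0535,0.0225,0],[0,0,0],-1],[[-0.0628,0.0293,0],[0,0,0],-1],[[-0.0716,0.0369,0],[0,0,0],-1],[[-0.0797,0.0452,0],[0,0,0],-1]])

```text
t: 3.9
ee_pos: [0.4665, 0.0004, 0.204]
orientation: [0.61, 0.357, 0.61, -0.358]
force: [4.9, -1.2, -12.7]
grip_width: 0.142
```

Run:
```python
from h import *
R,p,s=tool();print(np.round(w2b(p),4),s['force'],(s['force'])@B,s['grip_width'])
cap('scene','s3.png')
```

```text
[-0.0622 -0.0017  0.204 ] [  4.92907689  -1.16890346 -12.71811417] [  3.71445454  -3.44455537 -12.71811417] 0.1424662695552115
```

Emit:
play_rows(plan=[[[-0.0074,0.009,0],[0,0,0],-1],[[-0.014,0.0185,0],[0,0,0],-1],[[-0.0199,0.0285,0],[0,0,0],-1],[[-0.0248,0.039,0],[0,0,0],-1],[[-0.0289,0.0499,0],[0,0,0],-1],[[-0.0321,0.061,0],[0,0,0],-1],[[-0.0343,0.0724,0],[0,0,0],-1],[[-0.0356,0.0839,0],[0,0,0],-1],[[-0.0359,0.0955,0],[0,0,0],-1],[[-0.0357,0.1013,0],[0,0,0],-1]])

```text
t: 5.2
ee_pos: [0.5561, 0.0507, 0.2397]
orientation: [0.61, 0.358, 0.61, -0.357]
force: [-0.7, 1.3, 7.8]
grip_width: 0.15
```

Emit:
play_rows(plan=[[[0.0002,0.006,0],[0,0,0],-1],[[0.001,0.012,0],[0,0,0],-1],[[0.002,0.018,0],[0,0,0],-1],[[0.003,0.023,0],[0,0,0],-1],[[0.004,0.0265,0],[0,0,0],-1],[[0.0045,0.0285,0],[0,0,0],-1],[[0.0045,0.0285,0],[0,0,0],-1]])

```text
t: 6.08
ee_pos: [0.5803, 0.0643, 0.2352]
orientation: [0.61, 0.358, 0.61, -0.358]
force: [-1.7, 1.8, 8.4]
grip_width: 0.15
```

Run:
```python
from h import *
R,p,s=tool();print(np.round(w2b(p),4),(s['force'])@B,s['grip_width'])
```

```text
[ 0.0683 -0.0021  0.2352] [-0.61447341  2.36755954  8.44762423] 0.15019489093367278
```

Emit:
play_rows(plan=[[[0,0,0],[0,0,0],-0.4],[[0,0,0],[0,0,0],-0.2],[[0,0,0],[0,0,0],0],[[0,0,0],[0,0,0],0],[[-0.02,0,0],[0,0,0],0],[[-0.06,0,0],[0,0,0],0],[[-0.1,0,0],[0,0,0],0]])

```text
t: 6.95
ee_pos: [0.5794, 0.0638, 0.3357]
orientation: [0.61, 0.357, 0.61, -0.358]
force: [0.7, 0.3, 0.6]
grip_width: 0.498
```

Run:
```python
from h import *
R,p,s=tool();print(np.round(w2b(p),4),(s['force'])@B,s['grip_width'])
a,d=cap('scene');b,d2=cap('top')
cv2.imwrite('pics/c4.png',np.hstack([cv2.resize(a[80:270,130:340],None,fx=2.2,fy=2.2),cv2.resize(b[125:315,185:340],None,fx=2.2,fy=2.2)]))
for n,dd in(('scene',d),('top',d2)):
    W=cloud(n,dd);Q=w2b(W.reshape(-1,3))
    for lo,hi,nm in((.216,.236,'rim'),(.245,.27,'bar')):
        m=(Q[:,2]>lo)&(Q[:,2]<hi)&(abs(Q[:,1])<.2)&(Q[:,0]>0.03)&(Q[:,0]<.35);q=Q[m]
        if len(q): print(n,nm,len(q),q.min(0),q.max(0),q.mean(0))
```

```text
[ 0.0673 -0.0021  0.3357] [ 0.73926745 -0.06099019  0.60467585] 0.49832875092925755
scene rim 1731 [ 0.06205654 -0.16118304  0.21600612] [0.28492039 0.16187317 0.23434343] [ 0.17686055 -0.0035991   0.22431718]
scene bar 177 [ 0.05994995 -0.05808985  0.24547744] [0.07614686 0.05456516 0.2647978 ] [ 0.06958427 -0.00926422  0.25928507]
top rim 553 [ 0.06210415 -0.16092727  0.21600973] [0.28719049 0.15916884 0.23542879] [0.17832529 0.0846465  0.22491111]
top bar 62 [0.06165064 0.0184998  0.25215687] [0.07544243 0.05717112 0.26518177] [0.06772721 0.03797492 0.25945237]
```

View pics/c4.png

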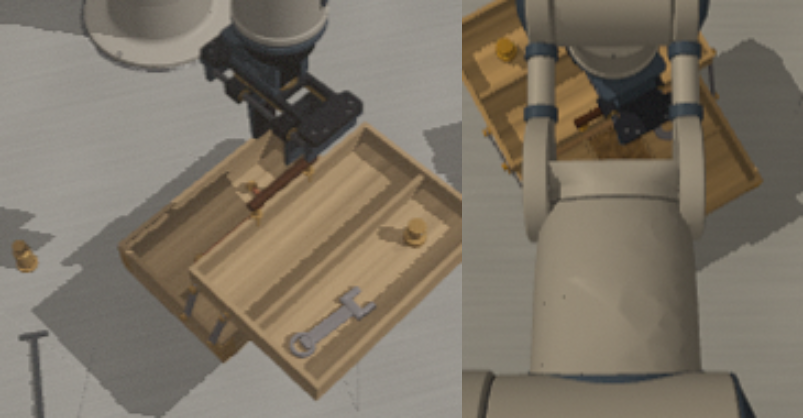

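The pictures show the tray resting open (front rim ~(60..287 mm box x), bar z≈0.259), spanner and union still in it. Lanes are hidden by the arm, so I'll move towards the lubricator and look again.

Run:
```python
from h import *
R,p,s=tool();az=np.radians(-33);L=np.array([0.4577,-0.3010,0.033])
for t in(0,35,40):
    T=Rt(az,np.radians(t));print(t,row(T,L+T[:,0]*(0.019-0.12),R,p),L+T[:,0]*(-0.1))
```

```text
0 ([0.2045, -0.287, 0.2573], [-0.485, 0.005, -0.0043]) [ 0.4577 -0.301   0.133 ]
35 ([0.2224, -0.3141, 0.206], [-0.4709, -0.5937, 0.1439]) [ 0.40959583 -0.26976079  0.1149152 ]
40 ([0.2277, -0.3174, 0.1998], [-0.4664, -0.6792, 0.1651]) [ 0.4037913  -0.26599128  0.10960444]
```

Emit:
play_rows(plan=[[[0.0,-0.04,0.025],[-0.06,-0.08,0.02],0.2],[[0.0,-0.08,0.05],[-0.12,-0.17,0.04],0.4],[[0.02,-0.12,0.075],[-0.18,-0.26,0.06],0.4],[[0.045,-0.16,0.1],[-0.24,-0.35,0.085],0.4],[[0.07,-0.2,0.125],[-0.3,-0.43,0.105],0.4],[[0.1,-0.24,0.15],[-0.36,-0.52,0.13],0.4],[[0.14,-0.28,0.175],[-0.41,-0.6,0.15],0.4],[[0.17,-0.3174,0.1998],[-0.4664,-0.6792,0.1651],0.4],[[0.2,-0.3174,0.1998],[-0.4664,-0.6792,0.1651],0.4],[[0.2,-0.3174,0.1998],[-0.4664,-0.6792,0.1651],0.4]])

```text
t: 8.3
ee_pos: [0.4387, -0.2013, 0.1986]
orientation: [0.857, 0.163, 0.435, -0.223]
force: [0.9, 0.6, 0.5]
grip_width: 0.696
```

Run:
```python
from h import *
R,p,s=tool();az=np.radians(-33)
print(s['t'],s['q'],p,np.round(R,3));L=np.array([0.4577,-0.3010,0.033])
T=Rt(az,np.radians(40));print(row(T,L+T[:,0]*(0.019-0.06),R,p),row(T,L+T[:,0]*(0.019),R,p))
a,d=cap('scene');b,d2=cap('top')
cv2.imwrite('pics/c5.png',np.hstack([cv2.resize(a[100:250,60:300],None,fx=1.7,fy=1.7),cv2.resize(b[130:280,180:400],None,fx=1.7,fy=1.7)]))
```

```text
8.3 [-0.64266315  0.15561313  2.2205735   0.63561196  0.20307035 -2.22046294] [ 0.43873863 -0.20127954  0.19857979] [[ 0.521  0.525  0.673]
 [-0.241  0.847 -0.474]
 [-0.819  0.085  0.568]]
([0.1288, -0.0854, -0.0378], [-0.035, -0.0926, -0.0806]) ([0.1883, -0.0901, -0.0322], [-0.035, -0.0926, -0.0806])
```

View pics/c5.png

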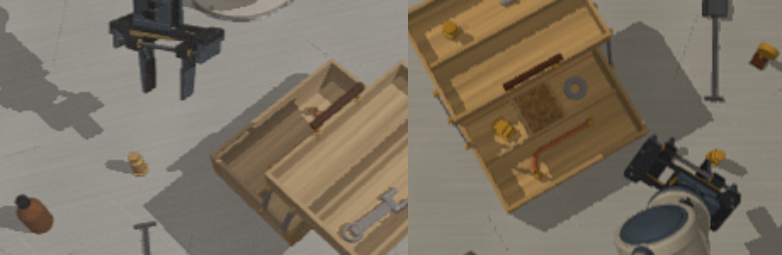

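The right-hand panel shows the cork pad in the middle lane (537,108), slide valve left (503,130), eccentric right (575,88); lubricator at (715,157). I'll fit a small kinematic model so I can check joint room for the tilted tool.

```bash
cat > kin.py <<'E'
from h import *
from scipy.optimize import least_squares
E=lambda a,t:Ro.from_euler(a,t).as_matrix()
LO=np.array([-2.91,-.82,.22,-1.22,.12,-3.08]);HI=np.array([2.91,2.16,2.67,4.37,2.79,3.08])
def fk(q,P,s4=1,s6=1):
    a1,d1,L2,L3,e,D=P
    A=E('z',q[0]);S=E('y',q[1]);F=S@E('y',q[2]);G=F@E('z',s4*q[3])@E('y',q[4])@E('z',s6*q[5])
    p=A@(np.array([a1,0,d1])+S@[0,0,L2]+F@[e,0,L3]+G@[0,0,D])
    Z=A@G;return Z@np.array([[0,0,-1],[0,1,0],[1,0,0.]]),p   # tool x = flange z
DATA=[([-1.32946389,.494143681,1.34606484,0,1.30249046,-.0955],[.20647963,-.58954877,.21338528]),
([-.181877535,.216947918,1.80178471,-.001,1.12267069,-.702],[.42766971,-.01838487,.21399414]),
([-.64266315,.15561313,2.2205735,.63561196,.20307035,-2.22046294],[.43873863,-.20127954,.19857979])]
def fit(D=DATA):
    return least_squares(lambda P:np.concatenate([fk(q,P)[1]-p for q,p in D]+[1e-4*(P-[.15,.45,.45,.45,0,.3])]),[.15,.45,.45,.45,0,.3])
def ik(R,p,P,q0):
    f=lambda q:np.concatenate([fk(q,P)[1]-p,(Ro.from_matrix(fk(q,P)[0].T@R).as_rotvec())*.3])
    r=least_squares(f,np.clip(q0,LO+.01,HI-.01),bounds=(LO,HI));return r.x,np.abs(r.fun).max()
E
python3 - <<'E'
from kin import *
np.set_printoptions(precision=3,suppress=True)
R,p,s=tool()
for k in(1,-1):
  for m in(1,-1): print(k,m,fk(s['q'],[0]*6,k,m)[0].T@R)
r=fit();print(r.x,r.cost,r.fun[:9]*1000)
E
```

```text
1 1 [[ 1. -0. -0.]
 [-0.  0. -1.]
 [ 0.  1.  0.]]
1 -1 [[ 1.    -0.    -0.   ]
 [-0.    -0.962  0.274]
 [-0.    -0.274 -0.962]]
-1 1 [[ 0.971 -0.237 -0.006]
 [-0.227 -0.92  -0.318]
 [ 0.07   0.311 -0.948]]
-1 -1 [[ 0.971 -0.237 -0.006]
 [-0.006 -0.047  0.999]
 [-0.237 -0.97  -0.047]]
[-0.072  0.918  0.452  0.605  0.366  0.575] 0.004540017520657008 [-56.371 -20.328  14.501 -21.852 -56.776 -20.681 -15.796 -29.366   6.18 ]
```

```bash
sed -i 's/a1,d1,L2,L3,e,D=P/a1,d1,L2,L3,e,D,b,w=P/; s/np.array(\[a1,0,d1\])/np.array([a1,b,d1])/; s/G=F@E(.z.,s4\*q\[3\])@/W=F@E("z",s4*q[3]);G=W@/; s/+G@\[0,0,D\]/+W@[0,w,0]+G@[0,0,D]/; s/\[0,1,0\],\[1,0,0.\]/[-1,0,0.],[0,0,0]/; s/0,.3\]/0,.3,.0,.06]/g' kin.py
python3 - <<'E'
import re
s=open('kin.py').read()
s=re.sub(r"return Z@np.array\(.*?\)   #.*","return Z@np.array([[0,0,-1],[0,1,0],[1,0,0.]])@np.array([[1,0,0],[0,0,-1],[0,1,0.]]),p",s)
open('kin.py','w').write(s)
E
python3 - <<'E'
from kin import *
np.set_printoptions(precision=3,suppress=True)
R,p,s=tool();print(fk(s['q'],[0]*8)[0].T@R)
r=fit();print(r.x,r.cost,r.fun[:9]*1000)
E
```

```text
Traceback (most recent call last):
  File "kin.py", line 8, in fk
    p=A@(np.array([a1,b,d1])+S@[0,0,L2]+F@[e,0,.3,.0,.06]+W@[0,w,0]+G@[0,0,D])
                                        ~^~~~~~~~~~~~~~~~
ValueError: matmul: Input operand 1 has a mismatch in its core dimension 0, with gufunc signature (n?,k),(k,m?)->(n?,m?) (size 5 is different from 3)
```

```bash
sed -i 's/\[e,0,.3,.0,.06\]/[e,0,L3]/' kin.py
python3 - <<'E'
from kin import *
np.set_printoptions(precision=3,suppress=True)
R,p,s=tool();print(fk(s['q'],[0]*8)[0].T@R)
r=fit();print(r.x,r.cost,r.fun[:9]*1000)
E
```

```text
[[ 0. -0.  1.]
 [ 0.  0.  0.]
 [ 0.  1.  0.]]
[ 0.     0.257  0.597  0.384  0.118  0.353  0.06  -0.   ] 5.520932033122016e-10 [-0.002 -0.     0.     0.     0.002 -0.     0.     0.     0.   ]
```

```bash
sed -i 's/return Z@np.array.*/return Z@np.array([[0,0,-1],[0,1,0],[1,0,0.]])@np.array([[1,0,0],[0,0,-1],[0,1,0.]]),p/' kin.py
python3 - <<'E'
from kin import *
np.set_printoptions(precision=3,suppress=True)
R,p,s=tool();print(fk(s['q'],[0]*8)[0].T@R)
P=fit().x;L=np.array([.4577,-.301,.033])
for t in(30,35,40,45):
  for az in(-33,-40):
    T=Rt(np.radians(az),np.radians(t))
    for back in(.06,0): 
        q,e=ik(T,L+T[:,0]*(.019-back),P,s['q']);print('pick',t,az,back,q,round(e*1e3,2))
  for az in(29.5,20,10):
    T=Rt(np.radians(az),np.radians(t))
    for bx,z in((.0715,.045),(.055,.045),(.03,.12)):
        g=b2w([bx,0,z]);q,e=ik(T,g+T[:,0]*.019,P,s['q']);print('place',t,az,bx,q,round(e*1e3,2))
E
```

```text
[[ 1. -0. -0.]
 [ 0.  1.  0.]
 [ 0. -0.  1.]]
pick 30 -33 0.06 [-0.776  0.495  2.15   1.334  0.12  -3.08 ] 12.74
pick 30 -33 0 [-0.765  0.619  2.066  1.342  0.12  -3.08 ] 24.32
pick 30 -40 0.06 [-0.644  0.483  2.105 -0.515  0.12  -1.009] 21.63
pick 30 -40 0 [-0.776  0.619  2.072  1.44   0.12  -3.08 ] 25.77
place 30 29.5 0.0715 [-0.133  0.626  1.947  0.951  0.332 -3.08 ] 20.84
place 30 29.5 0.055 [-0.149  0.614  1.969  0.936  0.334 -3.08 ] 24.63
place 30 29.5 0.03 [-0.218  0.457  2.025  0.891  0.423 -3.08 ] 7.61
place 30 20 0.0715 [-0.094  0.626  1.989  1.124  0.217 -3.08 ] 15.69
place 30 20 0.055 [-0.111  0.614  2.011  1.108  0.221 -3.08 ] 19.42
place 30 20 0.03 [-0.178  0.456  2.079  1.061  0.291 -3.08 ] 0.45
place 30 10 0.0715 [-0.053  0.628  2.013  1.311  0.12  -3.08 ] 12.14
place 30 10 0.055 [-0.067  0.615  2.036  1.298  0.12  -3.08 ] 15.78
place 30 10 0.03 [-0.109  0.451  2.097  1.02   0.165 -2.832] 0.0
pick 35 -33 0.06 [-0.775  0.478  2.151  1.34   0.12  -3.08 ] 34.21
pick 35 -33 0 [-0.762  0.604  2.061  1.348  0.12  -3.08 ] 44.55
pick 35 -40 0.06 [-0.781  0.478  2.157  1.438  
[... 1753 characters left out ...]
  0.12  -3.08 ] 77.01
pick 45 -40 0 [-0.772  0.574  2.058  1.448  0.12  -3.08 ] 85.18
place 45 29.5 0.0715 [-0.134  0.597  1.928  1.007  0.36  -3.08 ] 82.3
place 45 29.5 0.055 [-0.15   0.582  1.951  0.992  0.363 -3.08 ] 85.81
place 45 29.5 0.03 [-0.213  0.421  2.015  0.964  0.438 -3.08 ] 66.79
place 45 20 0.0715 [-0.089  0.591  1.971  1.165  0.23  -3.08 ] 77.5
place 45 20 0.055 [-0.107  0.577  1.995  1.15   0.235 -3.08 ] 80.9
place 45 20 0.03 [-0.167  0.414  2.067  1.117  0.297 -3.08 ] 60.12
place 45 10 0.0715 [-0.044  0.59   1.995  1.336  0.12  -3.08 ] 73.83
place 45 10 0.055 [-0.058  0.576  2.02   1.324  0.12  -3.08 ] 77.08
place 45 10 0.03 [-0.098  0.413  2.102  1.3    0.146 -3.08 ] 54.94
```

```bash
cat >> kin.py <<'E'
def iks(R,p,P,n=30):
    rng=np.random.default_rng(0);out=[]
    for k in range(n):
        q0=np.array([np.arctan2(p[1],p[0])-.1,.5,1.9,rng.choice([0,.8,-.8,3.14,2.3,3.9]),rng.uniform(.2,1.2),rng.uniform(-3,3)])
        q,e=ik(R,p,P,q0)
        if e<2e-4 and not any(np.abs(q-o).max()<.02 for o in out): out.append(q)
    return out
E
python3 - <<'E'
from kin import *
np.set_printoptions(precision=3,suppress=True)
P=fit().x;L=np.array([.4577,-.301,.033])
for t in(20,30,40,50):
  for f in(1,-1):
    for az in(-33,):
      T=Rt(np.radians(az),np.radians(t),f)
      for q in iks(T,L+T[:,0]*.019,P,16): print('pick',t,az,f,q)
    for az in(29.5,15):
      T=Rt(np.radians(az),np.radians(t),f)
      for q in iks(T,b2w([.0715,0,.045])+T[:,0]*.019,P,16): print('place',t,az,f,q)
E
```

```text
pick 20 -33 1 [-0.721  0.625  2.018  0.314  0.161 -2.018]
place 20 29.5 1 [-0.1    0.628  1.891  0.551  0.387 -2.674]
place 20 15 1 [-0.046  0.622  1.914  0.37   0.29  -2.216]
pick 20 -33 -1 [-0.721  0.625  2.018  0.314  0.161  1.124]
place 20 29.5 -1 [-0.1    0.628  1.891  0.551  0.387  0.468]
place 20 15 -1 [-0.046  0.622  1.914  0.37   0.29   0.925]
pick 30 -33 1 [-0.741  0.671  2.16   2.76   0.223  1.801]
place 30 29.5 1 [-0.17   0.655  2.015  1.419  0.326  2.686]
place 30 15 1 [-0.084  0.649  2.054  1.9    0.18   2.505]
pick 30 -33 -1 [-0.741  0.671  2.16   2.76   0.223 -1.341]
place 30 29.5 -1 [-0.17   0.655  2.015  1.419  0.326 -0.456]
place 30 15 -1 [-0.084  0.649  2.054  1.9    0.18  -0.636]
pick 40 -33 1 [-0.765  0.783  2.294  2.936  0.635  1.591]
place 40 29.5 1 [-0.246  0.727  2.127  2.047  0.522  1.975]
place 40 15 1 [-0.127  0.729  2.183  2.599  0.492  1.755]
pick 40 -33 -1 [-0.765  0.783  2.294  2.936  0.635 -1.55 ]
place 40 29.5 -1 [-0.246  0.727  2.127  2.047  0.522 -1.167]
place 40 15 -1 [-0.127  0.729  2.183  2.599  0.492 -1.387]
pick 50 -33 1 [-0.792  0.975  2.412  2.957  1.113  1.513]
place 50 29.5 1 [-0.325  0.847  2.217  2.25   0.823  1.649]
place 50 15 1 [-0.174  0.871  2.294  2.713  0.893  1.558]
pick 50 -33 -1 [-0.792  0.975  2.412  2.957  1.113 -1.629]
place 50 29.5 -1 [-0.325  0.847  2.217  2.25   0.823 -1.492]
place 50 15 -1 [-0.174  0.871  2.294  2.713  0.893 -1.583]
```

```bash
cat >> kin.py <<'E'
from scipy.spatial.transform import Slerp
ST=.7*.125*np.array([1.89,1.89,2.57,3.01,3.01,3.01])
def leg(R0,p0,q,R1,p1,P,n,rv=None,show=True):
    "rows from pose 0 to pose 1 (grasp-point line); prints rows, checks joints"
    rv=Ro.from_matrix(R0.T@R1).as_rotvec() if rv is None else rv
    g0=p0-R0[:,0]*.019;g1=p1-R1[:,0]*.019;worst=0
    for k in range(1,n+1):
        s=k/n;R=R0@Ro.from_rotvec(rv*s).as_matrix();p=g0+(g1-g0)*s+R[:,0]*.019
        q2,e=ik(R,p,P,q);worst=max(worst,(np.abs(q2-q)/ST).max());bad='' if e<3e-4 else ' BAD %.1f'%(e*1e3)
        if show: print([np.round(R0.T@(p-p0),4).tolist(),np.round(rv*s,3).tolist()],np.round(q2,2),bad)
        q=q2
    print('worst speed share',round(worst,2));return R1,p1,q
E
python3 - <<'E'
from kin import *
np.set_printoptions(precision=3,suppress=True)
P=fit().x;R,p,s=tool();q=s['q'];L=np.array([.4577,-.301,.033])
r=np.radians
# turn on the spot back to down-ish, half turn about tool x
Rm=Rt(r(-15),r(12),-1);rv=Ro.from_matrix(R.T@Rm).as_rotvec();n=np.linalg.norm(rv);print(rv,n)
for az in(-10,0,10):
    for t in(12,20,28,35,40):
        T=Rt(r(az),r(t),-1)
        for Q in iks(T,L+T[:,0]*(.019),P,10): print(az,t,Q)
E
```

```text
[ 2.779  0.055 -0.576] 2.8388282395704763
-10 12 [-0.762  0.628  1.885  0.259  0.467  0.762]
-10 20 [-0.818  0.631  1.989  0.726  0.314  0.256]
-10 28 [-0.88   0.661  2.088  1.545  0.31  -0.618]
-10 35 [-0.94   0.713  2.169  2.015  0.456 -1.155]
-10 40 [-0.985  0.767  2.222  2.174  0.601 -1.374]
0 12 [-0.781  0.632  1.869  0.304  0.51   0.533]
0 20 [-0.85   0.637  1.961  0.72   0.401  0.072]
0 28 [-0.926  0.665  2.046  1.281  0.402 -0.552]
0 35 [-0.995  0.712  2.113  1.658  0.504 -1.   ]
0 40 [-1.046  0.759  2.155  1.819  0.611 -1.224]
10 12 [-0.797  0.638  1.849  0.329  0.56   0.328]
10 20 [-0.875  0.645  1.925  0.682  0.49  -0.073]
10 28 [-0.958  0.673  1.993  1.08   0.503 -0.536]
10 35 [-1.032  0.716  2.045  1.36   0.58  -0.884]
10 40 [-1.084  0.756  2.076  1.497  0.66  -1.079]
```

Run:
```python
from kin import *
np.set_printoptions(precision=3,suppress=True,linewidth=160)
P=fit().x;R,p,s=tool();q=s['q'];L=np.array([.4577,-.301,.033]);r=np.radians
R1=Rt(r(5),r(12),-1);p1=L+[-.05,0,.12]+R1[:,0]*.019
a=leg(R,p,q,R1,p1,P,18)
rv=Ro.from_matrix(R.T@R1).as_rotvec();rv2=rv*(1-2*np.pi/np.linalg.norm(rv))
T=Rt(r(5),r(35),-1);p2=L+T[:,0]*(.019-.08)
b=leg(*a,T,p2,P,6)
leg(*b,T,L+T[:,0]*.019,P,4)
```

```text
[[0.0036, -0.0063, -0.0002], [0.136, 0.013, -0.029]] [-0.63  0.16  2.21  0.43  0.2  -1.87] 
[[0.0071, -0.0126, -0.0005], [0.273, 0.026, -0.059]] [-0.62  0.17  2.19  0.24  0.21 -1.53] 
[[0.0106, -0.0189, -0.0009], [0.409, 0.039, -0.088]] [-0.61  0.18  2.17  0.09  0.24 -1.25] 
[[0.0141, -0.0251, -0.0013], [0.545, 0.052, -0.117]] [-0.6   0.19  2.15  0.    0.27 -1.02] 
[[0.0176, -0.0312, -0.0018], [0.681, 0.065, -0.147]] [-0.6   0.2   2.13 -0.05  0.31 -0.83] 
[[0.021, -0.0372, -0.0023], [0.818, 0.078, -0.176]] [-0.61  0.21  2.1  -0.08  0.36 -0.68] 
[[0.0245, -0.0432, -0.0028], [0.954, 0.09, -0.206]] [-0.62  0.23  2.08 -0.08  0.4  -0.54] 
[[0.0279, -0.0491, -0.0034], [1.09, 0.103, -0.235]] [-0.63  0.24  2.06 -0.08  0.44 -0.42] 
[[0.0314, -0.0548, -0.0039], [1.227, 0.116, -0.264]] [-0.64  0.25  2.03 -0.06  0.49 -0.32] 
[[0.0348, -0.0605, -0.0045], [1.363, 0.129, -0.294]] [-0.66  0.27  2.01 -0.04  0.53 -0.22] 
[[0.0382, -0.0662, -0.005], [1.499, 0.142, -0.323]] [-0.68  0.28  1.98 -0.01  0.57 -0.12] 
[[0.0416, -0.0717, -0.0055], [1.636, 0.155, -0.352]] [-0.7   0.29  1.96  0.02  0.61 -0.03] 

[... 718 characters left out ...]
0.49  0.67  0.17] 
[[0.0267, 0.0022, -0.0], [0.0, 0.201, 0.0]] [-0.99  0.43  1.99  0.65  0.62 -0.02] 
[[0.0354, 0.0029, -0.0], [0.0, 0.268, 0.0]] [-1.03  0.46  2.03  0.83  0.59 -0.24] 
[[0.044, 0.0036, 0.0], [0.0, 0.335, 0.0]] [-1.08  0.5   2.07  1.02  0.59 -0.47] 
[[0.0526, 0.0044, 0.0001], [0.0, 0.401, 0.0]] [-1.12  0.55  2.11  1.21  0.61 -0.7 ] 
worst speed share 0.88
[[0.02, -0.0, -0.0], [0.0, 0.0, 0.0]] [-1.09  0.59  2.1   1.28  0.59 -0.76] 
[[0.04, -0.0, 0.0], [0.0, 0.0, 0.0]] [-1.07  0.63  2.1   1.35  0.57 -0.82] 
[[0.06, 0.0, 0.0], [0.0, 0.0, 0.0]] [-1.04  0.67  2.09  1.43  0.55 -0.88] 
[[0.08, 0.0, -0.0], [0.0, 0.0, 0.0]] [-1.02  0.71  2.08  1.5   0.54 -0.94] 
worst speed share 0.28
```

Emit:
play_rows(plan=[[[0.002,-0.004,0],[0.08,0.008,-0.017],0.4],[[0.004,-0.0075,0],[0.165,0.016,-0.035],0.4],[[0.007,-0.0126,-0.0005],[0.273,0.026,-0.059],0.4],[[0.0106,-0.0189,-0.001],[0.409,0.039,-0.088],0.4],[[0.0141,-0.0251,-0.0013],[0.545,0.052,-0.117],0.4],[[0.0176,-0.0312,-0.0018],[0.681,0.065,-0.147],0.4],[[0.021,-0.0372,-0.0023],[0.818,0.078,-0.176],0.4],[[0.0258,-0.0456,-0.003],[1.0,0.095,-0.215],0.4],[[0.0304,-0.053,-0.0038],[1.18,0.112,-0.255],0.4],[[0.0348,-0.0605,-0.0045],[1.363,0.129,-0.294],0.4]])

```text
t: 9.65
ee_pos: [0.4221, -0.2592, 0.1629]
orientation: [0.494, 0.617, 0.264, -0.552]
force: [0.5, 0.3, 0.4]
grip_width: 0.701
```

Run:
```python
from kin import *
np.set_printoptions(precision=3,suppress=True,linewidth=160)
P=fit().x;R,p,s=tool();q=s['q'];print(q);L=np.array([.4577,-.301,.033]);r=np.radians
R1=Rt(r(5),r(12),-1);p1=L+[-.05,0,.12]+R1[:,0]*.019
a=leg(R,p,q,R1,p1,P,7)
```

```text
[-0.656  0.265  2.004 -0.043  0.533 -0.202]
[[0.0048, -0.0006, 0.0058], [0.155, 0.015, -0.034]] [-0.68  0.28  1.98 -0.01  0.58 -0.1 ] 
[[0.0096, -0.0012, 0.0115], [0.309, 0.03, -0.067]] [-0.71  0.3   1.95  0.03  0.62  0.  ] 
[[0.0144, -0.0017, 0.0171], [0.464, 0.045, -0.101]] [-0.74  0.31  1.93  0.07  0.66  0.1 ] 
[[0.0192, -0.0022, 0.0226], [0.619, 0.06, -0.135]] [-0.77  0.33  1.9   0.11  0.7   0.19] 
[[0.0239, -0.0025, 0.0281], [0.774, 0.075, -0.168]] [-0.8   0.35  1.88  0.15  0.74  0.28] 
[[0.0286, -0.0027, 0.0335], [0.928, 0.091, -0.202]] [-0.83  0.37  1.87  0.19  0.77  0.37] 
[[0.0333, -0.0028, 0.039], [1.083, 0.106, -0.236]] [-0.87  0.38  1.85  0.24  0.8   0.46] 
worst speed share 0.39
```

Emit:
play_rows(plan=[[[0.0048,-0.0006,0.0058],[0.155,0.015,-0.034],0.4],[[0.0096,-0.0012,0.0115],[0.309,0.03,-0.067],0.4],[[0.0144,-0.0017,0.0171],[0.464,0.045,-0.101],0.4],[[0.0192,-0.0022,0.0226],[0.619,0.06,-0.135],0.4],[[0.0239,-0.0025,0.0281],[0.774,0.075,-0.168],0.4],[[0.0286,-0.0027,0.0335],[0.928,0.091,-0.202],0.4],[[0.0333,-0.0028,0.039],[1.083,0.106,-0.236],0.4],[[0.0333,-0.0028,0.039],[1.083,0.106,-0.236],0.4]])

```text
t: 10.65
ee_pos: [0.4114, -0.3012, 0.134]
orientation: [0.03, 0.776, 0.036, -0.63]
force: [-0.6, 0.2, -0.6]
grip_width: 0.706
```

Run:
```python
from kin import *
np.set_printoptions(precision=3,suppress=True,linewidth=160)
P=fit().x;R,p,s=tool();q=s['q'];print(q);L=np.array([.4577,-.301,.033]);r=np.radians
T=Rt(r(5),r(35),-1);p2=L+T[:,0]*(.019-.08)
b=leg(R,p,q,T,p2,P,8)
```

```text
[-0.867  0.386  1.851  0.237  0.797  0.454]
[[0.0067, 0.0005, -0.0001], [0.001, 0.05, 0.0]] [-0.9   0.39  1.89  0.32  0.74  0.36] 
[[0.0133, 0.001, -0.0001], [0.001, 0.101, 0.0]] [-0.93  0.4   1.92  0.41  0.7   0.25] 
[[0.0199, 0.0014, -0.0002], [0.002, 0.151, 0.0]] [-0.96  0.42  1.95  0.52  0.65  0.12] 
[[0.0265, 0.0019, -0.0003], [0.003, 0.202, 0.001]] [-0.99  0.43  1.99  0.65  0.62 -0.02] 
[[0.033, 0.0024, -0.0003], [0.003, 0.252, 0.001]] [-1.02  0.45  2.02  0.78  0.6  -0.18] 
[[0.0394, 0.0029, -0.0003], [0.004, 0.303, 0.001]] [-1.06  0.48  2.05  0.93  0.59 -0.35] 
[[0.0458, 0.0034, -0.0004], [0.005, 0.353, 0.001]] [-1.09  0.51  2.08  1.07  0.59 -0.53] 
[[0.0522, 0.0038, -0.0004], [0.005, 0.404, 0.001]] [-1.12  0.55  2.11  1.21  0.61 -0.7 ] 
worst speed share 0.66
```

Emit:
play_rows(plan=[[[0.0067,0.0005,0],[0.001,0.05,0],0.2],[[0.0133,0.001,0],[0.001,0.101,0],0.2],[[0.02,0.0015,0],[0.002,0.151,0],0.2],[[0.0265,0.002,0],[0.003,0.202,0],0.2],[[0.033,0.0025,0],[0.003,0.252,0],0.2],[[0.0394,0.003,0],[0.004,0.303,0],0.2],[[0.0458,0.0034,0],[0.005,0.353,0],0.2],[[0.0522,0.0038,0],[0.005,0.404,0],0.2],[[0.0522,0.0038,0],[0.005,0.404,0],0.2]])

```text
t: 11.78
ee_pos: [0.4229, -0.3016, 0.0825]
orientation: [0.02, 0.886, 0.042, -0.461]
force: [-0.4, 0.2, -0.3]
grip_width: 0.602
```

Run:
```python
from kin import *
np.set_printoptions(precision=3,suppress=True,linewidth=160)
R,p,s=tool();print(s['t'],s['q'],p)
for n,lu in(('scene',(141,196)),('top',(361,222))):
    b,d=cap(n);W=cloud(n,d)
    w=W[lu[1]-14:lu[1]+14,lu[0]-12:lu[0]+12].reshape(-1,3);w=w[(w[:,2]>.046)&(w[:,2]<.066)&(np.linalg.norm(w[:,:2]-[.4577,-.301],axis=1)<.02)]
    if len(w): print(n,len(w),w.mean(0),w.min(0),w.max(0))
    if n=='scene': cv2.imwrite('pics/c6.png',cv2.resize(b[120:240,70:220],None,fx=3.6,fy=3.6))
L=np.array([.4577,-.301,.033]);T=Rt(np.radians(5),np.radians(35),-1)
print(row(T,L+T[:,0]*.019,R,p))
```

```text
11.775 [-1.121  0.547  2.109  1.204  0.616 -0.704] [ 0.423 -0.302  0.083]
scene 36 [ 0.457 -0.301  0.055] [ 0.445 -0.311  0.047] [ 0.465 -0.291  0.06 ]
top 33 [ 0.457 -0.302  0.055] [ 0.448 -0.313  0.049] [ 0.466 -0.292  0.059]
([0.0795, 0.003, 0.0001], [0.0024, -0.0011, 0.0064])
```

View pics/c6.png

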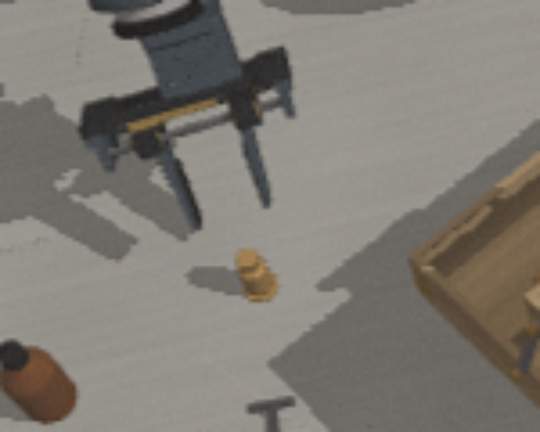

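The crop shows the tilted open gripper lined up on the lubricator at (255,275) with nothing in the way.

Emit:
play_rows(plan=[[[0.02,0.002,0],[0.002,0,0.006],0.2],[[0.04,0.0025,0],[0.002,0,0.006],0.2],[[0.06,0.0025,0],[0.002,0,0.006],0.2],[[0.079,0.0025,0],[0.002,0,0.006],0.2],[[0.079,0.0025,0],[0.002,0,0.006],-0.2],[[0.079,0.0025,0],[0.002,0,0.006],-0.4],[[0.079,0.0025,0],[0.002,0,0.006],-1],[[0.079,0.0025,0],[0.002,0,0.006],-1],[[0.079,0.0025,0],[0.002,0,0.006],-1],[[0.079,0.0025,0],[0.002,0,0.006],-1]], squeeze=15)

```text
t: 13.12
ee_pos: [0.4693, -0.3011, 0.0195]
orientation: [0.021, 0.887, 0.038, -0.459]
force: [-3.1, 0.6, 9.4]
grip_width: 0.286
```

Run:
```python
from kin import *
np.set_printoptions(precision=4,suppress=True,linewidth=160)
R,p,s=tool();print(s['q'],p,s['force'],s['grip_width']*.091,'grasp',p-R[:,0]*.019,R[:,1])
```

```text
[-1.0177  0.7105  2.0806  1.5037  0.5419 -0.9393] [ 0.4693 -0.3011  0.0195] [-3.1079  0.5979  9.4475] 0.025999540380227785 grasp [ 0.4583 -0.3021  0.0351] [ 0.0857 -0.9963  0.0022]
```

Run:
```python
from kin import *
np.set_printoptions(precision=3,suppress=True,linewidth=160)
P=fit().x;R,p,s=tool();q=s['q']
a=leg(R,p,q,R,p+[0,0,.115],P,6)
R1=E('z',np.radians(24.5))@R;print(R1[:,1]@B, R1[:,0]@B)
g=b2w([.02,0,.15]);b=leg(*a,R1,g+R1[:,0]*.019,P,10)
c=leg(*b,R1,b2w([.05,0,.052])+R1[:,0]*.019,P,6)
d=leg(*c,R1,b2w([.072,0,.048])+R1[:,0]*.019,P,3)
```

```text
[[-0.0156, 0.0, -0.0111], [0.0, 0.0, 0.0]] [-1.02  0.66  2.07  1.42  0.55 -0.84] 
[[-0.0313, 0.0001, -0.0221], [0.0, 0.0, 0.0]] [-1.02  0.62  2.06  1.33  0.56 -0.74] 
[[-0.0469, 0.0001, -0.0332], [0.0, 0.0, 0.0]] [-1.02  0.57  2.05  1.25  0.57 -0.64] 
[[-0.0626, 0.0002, -0.0443], [0.0, 0.0, 0.0]] [-1.02  0.53  2.04  1.17  0.59 -0.54] 
[[-0.0782, 0.0002, -0.0553], [0.0, 0.0, 0.0]] [-1.02  0.49  2.03  1.09  0.62 -0.45] 
[[-0.0939, 0.0003, -0.0664], [0.0, 0.0, 0.0]] [-1.02  0.45  2.01  1.02  0.65 -0.36] 
worst speed share 0.39
[-0.001 -1.     0.002] [ 0.577 -0.003 -0.816]
[[0.0062, -0.0341, -0.0089], [-0.035, 0.0, -0.025]] [-0.96  0.44  2.04  1.05  0.63 -0.39] 
[[0.0123, -0.0682, -0.0177], [-0.07, 0.0, -0.049]] [-0.91  0.43  2.07  1.08  0.61 -0.41] 
[[0.0185, -0.1023, -0.0265], [-0.105, 0.0, -0.074]] [-0.84  0.42  2.09  1.11  0.6  -0.42] 
[[0.0246, -0.1364, -0.0353], [-0.14, 0.0, -0.099]] [-0.77  0.41  2.11  1.13  0.58 -0.43] 
[[0.0308, -0.1705, -0.0441], [-0.175, 0.0, -0.123]] [-0.7   0.41  2.12  1.16  0.56 -0.43] 
[[0.0369, -0.2046, -0.0529], [-0.209, 0.001, -0.148]] [-0.62  0.4   2.1
[... 506 characters left out ...]
 -0.0001, 0.0107], [0.0, 0.0, 0.0]] [-0.28  0.5   2.12  1.43  0.43 -0.53] 
[[0.0487, -0.0001, 0.016], [0.0, 0.0, 0.0]] [-0.27  0.54  2.12  1.53  0.42 -0.64] 
[[0.0649, -0.0002, 0.0214], [0.0, 0.0, 0.0]] [-0.26  0.58  2.12  1.64  0.42 -0.75] 
[[0.0811, -0.0002, 0.0267], [0.0, 0.0, 0.0]] [-0.25  0.62  2.12  1.74  0.42 -0.86] 
[[0.0973, -0.0003, 0.0321], [0.0, 0.0, 0.0]] [-0.24  0.67  2.12  1.84  0.42 -0.95] 
worst speed share 0.42
[[0.0053, -0.0, -0.0052], [0.0, 0.0, 0.0]] [-0.23  0.67  2.1   1.83  0.42 -0.93] 
[[0.0106, -0.0, -0.0104], [0.0, 0.0, 0.0]] [-0.22  0.67  2.09  1.82  0.41 -0.91] 
[[0.016, -0.0, -0.0157], [0.0, 0.0, 0.0]] [-0.21  0.68  2.08  1.82  0.4  -0.89] 
worst speed share 0.08
```

Emit:
play_rows(plan=[[[-0.003,0,-0.002],[0,0,0],-1],[[-0.01,0,-0.007],[0,0,0],-1],[[-0.022,0,-0.0156],[0,0,0],-1],[[-0.037,0,-0.026],[0,0,0],-1],[[-0.053,0,-0.0375],[0,0,0],-1],[[-0.069,0,-0.049],[0,0,0],-1],[[-0.083,0,-0.0588],[0,0,0],-1],[[-0.091,0.0003,-0.0645],[0,0,0],-1],[[-0.094,0.0003,-0.0665],[0,0,0],-1]])

```text
t: 14.25
ee_pos: [0.4693, -0.3013, 0.1347]
orientation: [0.021, 0.887, 0.037, -0.459]
force: [0.3, 0.3, -2.2]
grip_width: 0.283
```

Emit:
play_rows(plan=[[[0.003,-0.017,-0.0045],[-0.0175,0,-0.0125],-1],[[0.0092,-0.051,-0.0133],[-0.0525,0,-0.037],-1],[[0.016,-0.09,-0.0233],[-0.092,0,-0.065],-1],[[0.0232,-0.129,-0.0334],[-0.132,0,-0.0935],-1],[[0.03,-0.167,-0.0432],[-0.171,0,-0.121],-1],[[0.0369,-0.2046,-0.0529],[-0.209,0.001,-0.148],-1],[[0.044,-0.2435,-0.063],[-0.249,0.001,-0.176],-1],[[0.051,-0.2825,-0.073],[-0.289,0.001,-0.205],-1],[[0.057,-0.317,-0.0817],[-0.3245,0.001,-0.23],-1],[[0.0613,-0.3409,-0.0878],[-0.349,0.001,-0.247],-1]])

```text
t: 15.5
ee_pos: [0.5459, 0.0502, 0.1333]
orientation: [0.118, 0.858, 0.227, -0.445]
force: [-1.1, 0.0, -1.9]
grip_width: 0.288
```

Run:
```python
from kin import *
np.set_printoptions(precision=4,suppress=True,linewidth=160)
P=fit().x;R,p,s=tool();print(s['t'],s['q'],s['force'],s['grip_width']*.091,'grasp box',w2b(p-R[:,0]*.019),R[:,1]@B)
for n in('scene','top'):
    b,d=cap(n);c=calibration(n);g=p-R[:,0]*.019;x=np.array(c['R'])@g+c['t'];u,v=int(c['fx']*x[0]/x[2]+c['cx']),int(c['fy']*x[1]/x[2]+c['cy'])
    W=w2b(cloud(n,d)[v-12:v+12,u-12:u+12].reshape(-1,3));Z=W[(W[:,2]>.155)&(W[:,2]<.18)];print(n,u,v,len(Z),Z.mean(0) if len(Z) else '')
    cv2.imwrite('pics/d_%s.png'%n,cv2.resize(b[max(v-65,0):v+65,max(u-75,0):u+75],None,fx=2.6,fy=2.6))
a,b=[cv2.imread('pics/d_%s.png'%n) for n in('scene','top')];h=min(a.shape[0],b.shape[0]);cv2.imwrite('pics/c7.png',np.hstack([a[:h],b[:h]]))
leg(R,p,s['q'],R,b2w([.05,0,.052])+R[:,0]*.019,P,2)
```

```text
15.5 [-0.2955  0.4145  2.1067  1.2206  0.4613 -0.3248] [-1.0676  0.0041 -1.9367] 0.02622386644678583 grasp box [0.0205 0.0025 0.1488] [ 0.0021 -1.      0.0003]
scene 247 171 80 [ 0.0099 -0.0013  0.1693]
top 260 192 55 [0.0264 0.0006 0.1679]
[[0.0481, 0.0013, 0.0158], [0.0, 0.0, 0.0]] [-0.27  0.54  2.12  1.53  0.42 -0.64] 
[[0.0961, 0.0026, 0.0317], [0.0, 0.0, 0.0]] [-0.25  0.67  2.12  1.82  0.42 -0.94] 
worst speed share 1.19
```

View pics/c7.png

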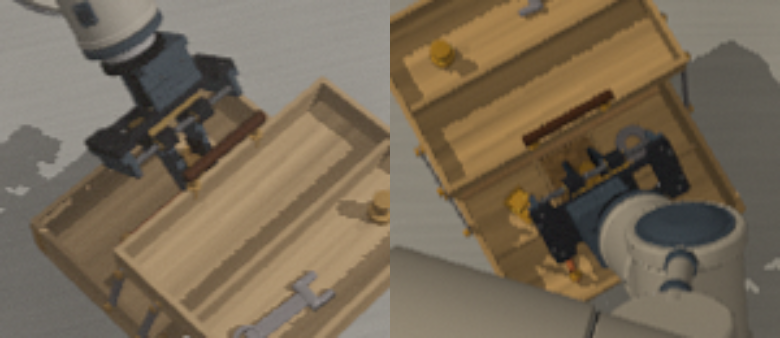

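Crops show the lubricator held in the jaws in the middle lane above the pad, ahead of the tray handle, and the tray still open with spanner and union in place.

Emit:
play_rows(plan=[[[0.006,0.001,0.002],[0,0,0],-1],[[0.02,0.002,0.0065],[0,0,0],-1],[[0.038,0.0026,0.0125],[0,0,0],-1],[[0.056,0.0026,0.0185],[0,0,0],-1],[[0.072,0.0026,0.0238],[0,0,0],-1],[[0.084,0.0026,0.0277],[0,0,0],-1],[[0.092,0.0026,0.0303],[0,0,0],-1],[[0.0961,0.0026,0.0317],[0,0,0],-1],[[0.0961,0.0026,0.0317],[0,0,0],-1]])

```text
t: 16.73
ee_pos: [0.5737, 0.0594, 0.0367]
orientation: [0.117, 0.859, 0.225, -0.445]
force: [-1.0, -0.3, -1.7]
grip_width: 0.283
```

Run:
```python
from kin import *
np.set_printoptions(precision=4,suppress=True,linewidth=160)
P=fit().x;R,p,s=tool();print(s['t'],s['q'],s['force']@B,'grasp box',w2b(p-R[:,0]*.019),R[:,1]@B)
leg(R,p,s['q'],R,b2w([.072,0,.050])+R[:,0]*.019,P,4)
print(R.T@B)
```

```text
16.725 [-0.2508  0.6653  2.1151  1.8196  0.4232 -0.9361] [-1.0291  0.2397 -1.656 ] grasp box [ 0.0492 -0.0031  0.0522] [-0.002 -1.     0.001]
[[0.0037, -0.0008, -0.0043], [0.0, 0.0, 0.0]] [-0.24  0.67  2.1   1.81  0.42 -0.92] 
[[0.0075, -0.0015, -0.0087], [0.0, 0.0, 0.0]] [-0.23  0.67  2.09  1.81  0.41 -0.9 ] 
[[0.0112, -0.0023, -0.013], [0.0, 0.0, 0.0]] [-0.22  0.67  2.08  1.8   0.41 -0.88] 
[[0.0149, -0.0031, -0.0173], [0.0, 0.0, 0.0]] [-0.21  0.67  2.07  1.8   0.4  -0.87] 
worst speed share 0.07
[[ 0.5764 -0.002  -0.8172]
 [-0.002  -1.      0.001 ]
 [-0.8172  0.001  -0.5764]]
```

Emit:
play_rows(plan=[[[0.004,-0.001,-0.004],[0,0,0],-1],[[0.008,-0.002,-0.008],[0,0,0],-1],[[0.0112,-0.003,-0.011],[0,0,0],-1],[[0.0123,-0.003,-0.0122],[0,0,0],-1],[[0.0132,-0.003,-0.0134],[0,0,0],-1],[[0.014,-0.003,-0.0147],[0,0,0],-1],[[0.0146,-0.003,-0.0155],[0,0,0],-1]])

```text
t: 17.6
ee_pos: [0.5909, 0.0728, 0.0342]
orientation: [0.117, 0.859, 0.225, -0.445]
force: [-0.2, -0.4, -2.2]
grip_width: 0.285
```

Run:
```python
from kin import *
np.set_printoptions(precision=4,suppress=True,linewidth=160)
R,p,s=tool();print(s['t'],s['force']@B,s['torque']@B,'grasp box',w2b(p-R[:,0]*.019))
```

```text
17.6 [-0.348  -0.2473 -2.1761] [-0.0247  0.5137  0.0307] grasp box [0.0708 0.0001 0.0497]
```

Emit:
play_rows(plan=[[[0.0006,0,-0.0008],[0,0,0],-1],[[0.0012,0,-0.0016],[0,0,0],-1],[[0.0017,0,-0.0024],[0,0,0],-1]])

```text
t: 17.98
ee_pos: [0.5934, 0.0743, 0.0341]
orientation: [0.117, 0.859, 0.225, -0.445]
force: [-1.1, 0.4, -2.2]
grip_width: 0.287
```

Run:
```python
from kin import *
np.set_printoptions(precision=4,suppress=True,linewidth=160)
R,p,s=tool();print(s['t'],s['force']@B,s['torque']@B,'grasp box',w2b(p-R[:,0]*.019))
```

```text
17.975 [-0.7386  0.8597 -2.2048] [-0.0629  0.4331  0.0081] grasp box [0.0737 0.0002 0.0497]
```

Emit:
play_rows(plan=[[[0.0004,0,-0.0006],[0,0,0],-1],[[0.0008,0,-0.0012],[0,0,0],-1],[[0.0012,0,-0.0018],[0,0,0],-1]])

```text
t: 18.35
ee_pos: [0.595, 0.0752, 0.0341]
orientation: [0.117, 0.859, 0.225, -0.445]
force: [-4.7, -4.7, 2.7]
grip_width: 0.286
```

Run:
```python
from kin import *
np.set_printoptions(precision=4,suppress=True,linewidth=160)
R,p,s=tool();print(s['t'],s['force']@B,s['torque']@B,'grasp box',w2b(p-R[:,0]*.019))
```

```text
18.35 [-6.4403 -1.7372  2.7172] [-0.1402  1.0705 -0.0287] grasp box [0.0756 0.0002 0.0497]
```

Emit:
play_rows(plan=[[[-0.0006,0,0.0008],[0,0,0],-1],[[-0.0002,0,0.0011],[0,0,0],-1],[[0.0002,0,0.0014],[0,0,0],-1],[[0.0006,0,0.0017],[0,0,0],-1]])

```text
t: 18.85
ee_pos: [0.5944, 0.0748, 0.0327]
orientation: [0.117, 0.859, 0.225, -0.445]
force: [0.2, 0.8, -1.1]
grip_width: 0.291
```

Run:
```python
from kin import *
np.set_printoptions(precision=4,suppress=True,linewidth=160)
R,p,s=tool();print(s['t'],s['force']@B,s['torque']@B,'grasp box',w2b(p-R[:,0]*.019))
```

```text
18.85 [ 0.5167  0.5749 -1.1119] [-0.0277  0.5063 -0.0007] grasp box [0.0748 0.0001 0.0482]
```

Emit:
play_rows(plan=[[[0.0004,0,0.0003],[0,0,0],-1],[[0.0008,0,0.0006],[0,0,0],-1],[[0.0012,0,0.0009],[0,0,0],-1]])

```text
t: 19.23
ee_pos: [0.5944, 0.0748, 0.0315]
orientation: [0.117, 0.859, 0.225, -0.444]
force: [-4.8, -2.8, 12.3]
grip_width: 0.283
```

Run:
```python
from kin import *
np.set_printoptions(precision=4,suppress=True,linewidth=160)
R,p,s=tool();print(s['t'],s['force']@B,s['torque']@B,'grasp box',w2b(p-R[:,0]*.019))
```

```text
19.225 [-5.5427 -0.1381 12.2564] [ 0.0328 -0.0026  0.0568] grasp box [0.0748 0.0001 0.047 ]
```

Emit:
play_rows(plan=[[[-0.0005,0,-0.0003],[0,0,0],-1],[[-0.0003,0,-0.0007],[0,0,0],-1],[[0.0,0,-0.0012],[0,0,0],-1],[[0.0002,0,-0.0015],[0,0,0],-1]])

```text
t: 19.73
ee_pos: [0.5951, 0.0753, 0.0318]
orientation: [0.117, 0.859, 0.225, -0.445]
force: [-5.1, -4.6, 3.9]
grip_width: 0.287
```

Run:
```python
from kin import *
np.set_printoptions(precision=4,suppress=True,linewidth=160)
R,p,s=tool();print(s['t'],s['force']@B,s['torque']@B,'grasp box',w2b(p-R[:,0]*.019))
```

```text
19.725 [-6.7453 -1.4983  3.9491] [-0.1385  1.2025 -0.1592] grasp box [0.0757 0.0002 0.0473]
```

Emit:
play_rows(plan=[[[0,0,0],[0,0,0],-0.38],[[0,0,0],[0,0,0],-0.3],[[0,0,0],[0,0,0],-0.2],[[0,0,0],[0,0,0],-0.15],[[0,0,0],[0,0,0],-0.15]])

```text
t: 20.35
ee_pos: [0.5955, 0.0755, 0.032]
orientation: [0.117, 0.859, 0.225, -0.445]
force: [-0.9, 0.3, -0.0]
grip_width: 0.427
```

Run:
```python
from kin import *
np.set_printoptions(precision=4,suppress=True,linewidth=160)
P=fit().x;R,p,s=tool();print(s['t'],s['force']@B,s['torque']@B,'grasp box',w2b(p-R[:,0]*.019),s['grip_width'])
leg(R,p,s['q'],R,p-R[:,0]*.15,P,6)
```

```text
20.35 [-0.5892  0.7347 -0.0187] [ 0.0043  0.2984 -0.0376] grasp box [0.0761 0.0001 0.0475] 0.42657167681072344
[[-0.025, -0.0, 0.0], [0.0, 0.0, 0.0]] [-0.22  0.63  2.09  1.71  0.4  -0.79] 
[[-0.05, 0.0, -0.0], [0.0, 0.0, 0.0]] [-0.25  0.57  2.1   1.6   0.41 -0.69] 
[[-0.075, 0.0, 0.0], [0.0, 0.0, 0.0]] [-0.27  0.52  2.12  1.48  0.42 -0.59] 
[[-0.1, -0.0, 0.0], [0.0, 0.0, 0.0]] [-0.3   0.46  2.13  1.36  0.44 -0.48] 
[[-0.125, 0.0, -0.0], [0.0, 0.0, 0.0]] [-0.33  0.4   2.14  1.24  0.47 -0.38] 
[[-0.15, 0.0, 0.0], [0.0, 0.0, 0.0]] [-0.36  0.34  2.14  1.13  0.51 -0.28] 
worst speed share 0.46
```

Emit:
play_rows(plan=[[[-0.006,0,0],[0,0,0],-0.15],[[-0.02,0,0],[0,0,0],-0.15],[[-0.04,0,0],[0,0,0],-0.15],[[-0.065,0,0],[0,0,0],-0.15],[[-0.09,0,0],[0,0,0],-0.15],[[-0.12,0,0],[0,0,0],-0.1],[[-0.15,0,0],[0,0,0],0],[[-0.15,0,0],[0,0,0],0]])

```text
t: 21.35
ee_pos: [0.5198, 0.0324, 0.156]
orientation: [0.118, 0.86, 0.224, -0.444]
force: [-0.3, 0.5, 0.4]
grip_width: 0.502
```

Run:
```python
from kin import *
np.set_printoptions(precision=3,suppress=True,linewidth=160)
P=fit().x;R,p,s=tool();print(s['t'],s['q'])
T=Rt(YAW+np.pi/2,0,-1);a=leg(R,p,s['q'],T,np.array([.42,-.2,.36]),P,10)
h=b2w([.068,-.002,.254]);b=leg(*a,T,h+[0,0,.08-.019],P,6,show=False);print(b[2])
```

```text
21.35 [-0.365  0.34   2.138  1.129  0.512 -0.28 ]
[[-0.0279, 0.0146, 0.0045], [-0.152, -0.048, -0.049]] [-0.43  0.29  2.06  0.85  0.65 -0.2 ] 
[[-0.0559, 0.0293, 0.0091], [-0.303, -0.096, -0.097]] [-0.47  0.25  1.98  0.67  0.8  -0.2 ] 
[[-0.084, 0.0443, 0.0138], [-0.455, -0.144, -0.146]] [-0.51  0.23  1.9   0.55  0.94 -0.25] 
[[-0.1122, 0.0594, 0.0186], [-0.607, -0.192, -0.194]] [-0.53  0.21  1.83  0.45  1.06 -0.33] 
[[-0.1404, 0.0747, 0.0234], [-0.759, -0.24, -0.243]] [-0.55  0.2   1.75  0.36  1.18 -0.43] 
[[-0.1687, 0.0903, 0.0281], [-0.91, -0.288, -0.292]] [-0.56  0.18  1.68  0.28  1.28 -0.54] 
[[-0.197, 0.106, 0.0328], [-1.062, -0.336, -0.34]] [-0.56  0.18  1.62  0.21  1.36 -0.67] 
[[-0.2254, 0.1219, 0.0374], [-1.214, -0.384, -0.389]] [-0.57  0.16  1.56  0.14  1.43 -0.8 ] 
[[-0.2538, 0.138, 0.042], [-1.366, -0.432, -0.438]] [-0.57  0.15  1.52  0.07  1.49 -0.94] 
[[-0.2822, 0.1543, 0.0463], [-1.517, -0.48, -0.486]] [-0.57  0.14  1.48 -0.    1.53 -1.09] 
worst speed share 1.05
worst speed share 0.67
[ 0.008  0.354  1.298  0.     1.49  -0.507]
```

Emit:
play_rows(plan=[[[-0.028,0.0146,0.0045],[-0.152,-0.048,-0.049],0],[[-0.056,0.0293,0.009],[-0.303,-0.096,-0.097],0],[[-0.084,0.0443,0.014],[-0.455,-0.144,-0.146],0],[[-0.112,0.0594,0.0186],[-0.607,-0.192,-0.194],0],[[-0.14,0.0747,0.0234],[-0.759,-0.24,-0.243],0],[[-0.1687,0.0903,0.028],[-0.91,-0.288,-0.292],0],[[-0.197,0.106,0.0328],[-1.062,-0.336,-0.34],0],[[-0.2254,0.122,0.0374],[-1.214,-0.384,-0.389],0],[[-0.2538,0.138,0.042],[-1.366,-0.432,-0.438],0],[[-0.2822,0.1543,0.0463],[-1.517,-0.48,-0.486],0]])

```text
t: 22.6
ee_pos: [0.4215, -0.1997, 0.3582]
orientation: [0.611, 0.354, 0.613, -0.354]
force: [0.2, -0.6, 0.1]
grip_width: 0.497
```

Run:
```python
from kin import *
np.set_printoptions(precision=4,suppress=True,linewidth=160)
R,p,s=tool();print(s['t'],s['q'],p)
b,d=cap('top');cv2.imwrite('pics/c8.png',cv2.resize(b[140:270,190:350],None,fx=4.5,fy=4.5))
Q=w2b(cloud('top',d)).reshape(-1,3)
m=(abs(Q[:,1])<.035)&(Q[:,0]>.01)&(Q[:,0]<.1)&(Q[:,2]<.12)
k=Q[m&(Q[:,2]>.059)];print('knob',len(k),k.mean(0),k.min(0),k.max(0))
k=Q[m&(Q[:,2]>.03)&(Q[:,2]<.057)];print('body',len(k),k.mean(0),k.min(0),k.max(0))
k=Q[m&(Q[:,2]<.02)];print('pad z',np.median(k[:,2]))
h=Q[(Q[:,2]>.25)&(Q[:,2]<.27)&(abs(Q[:,1])<.07)&(Q[:,0]>.04)&(Q[:,0]<.1)];print('bar',len(h),h.mean(0),h.min(0),h.max(0))
for n in('scene',):
    a,d=cap(n);Q=w2b(cloud(n,d)).reshape(-1,3)
    h=Q[(Q[:,2]>.25)&(Q[:,2]<.27)&(abs(Q[:,1])<.07)&(Q[:,0]>.04)&(Q[:,0]<.1)];print('bar',len(h),h.mean(0),h.min(0),h.max(0))
T=Rt(YAW+np.pi/2,0,-1);print(row(T,b2w([.068,-.002,.254])+[0,0,.08-.019],R,p))
```

```text
22.6 [-0.5701  0.1438  1.4753 -0.0006  1.5259 -1.0928] [ 0.4215 -0.1997  0.3582]
knob 31 [ 0.0733 -0.0019  0.0685] [ 0.0643 -0.0108  0.059 ] [0.0846 0.0076 0.0771]
body 18 [0.0669 0.0025 0.0475] [ 0.0605 -0.0121  0.034 ] [0.081  0.0107 0.0547]
pad z 0.012385690692502185
bar 183 [ 0.0676 -0.0003  0.2596] [ 0.0612 -0.0582  0.2511] [0.0753 0.0571 0.2666]
bar 199 [ 0.0694 -0.0022  0.2596] [ 0.0607 -0.0569  0.2501] [0.0758 0.0596 0.2666]
([0.0431, 0.2692, -0.1494], [0.0078, -0.0028, 0.0021])
```

View pics/c8.png

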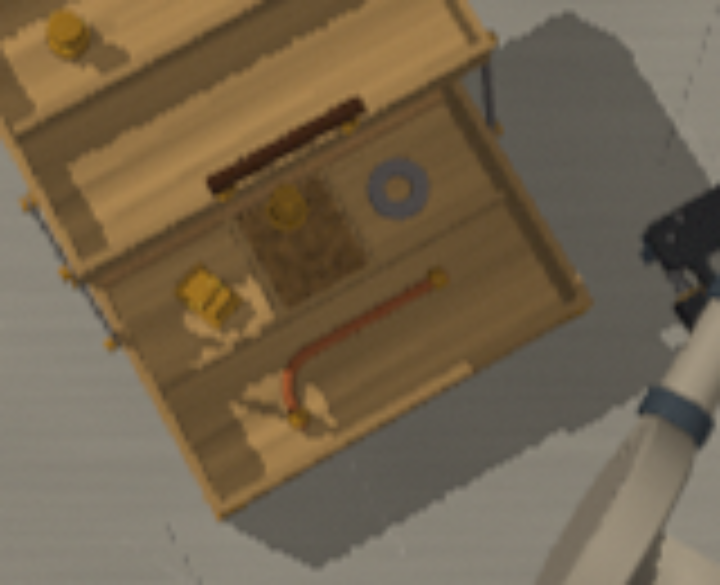

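The crop shows the lubricator standing on the rear end of the pad at (287,205), upright, slide valve (207,297), eccentric (398,187) and pipe bend undisturbed, tray open. Knob measures at box x≈73 mm, matching batten contact. Now the handle again.

Emit:
play_rows(plan=[[[0.0,0.04,-0.022],[0.001,0,0],0],[[0.0,0.085,-0.047],[0.002,0,0],0],[[0.0,0.13,-0.072],[0.004,-0.001,0.001],0],[[0.01,0.175,-0.097],[0.005,-0.002,0.001],0],[[0.02,0.22,-0.122],[0.006,-0.002,0.002],0],[[0.035,0.255,-0.141],[0.0075,-0.003,0.002],0],[[0.043,0.269,-0.149],[0.0078,-0.003,0.002],0],[[0.043,0.269,-0.149],[0.0078,-0.003,0.002],0]], squeeze=25)

```text
t: 23.7
ee_pos: [0.581, 0.0637, 0.3136]
orientation: [0.609, 0.358, 0.61, -0.358]
force: [-0.3, -0.8, 0.3]
grip_width: 0.504
```

Run:
```python
from kin import *
np.set_printoptions(precision=4,suppress=True,linewidth=160)
R,p,s=tool();print(s['t'],s['q'],p);T=Rt(YAW+np.pi/2,0,-1);print(row(T,b2w([.0685,-.0015,.254])+[0,0,-.019],R,p))
```

```text
23.7 [ 0.0067  0.3576  1.2964  0.0006  1.4897 -0.5014] [0.581  0.0637 0.3136]
([0.0786, -0.0001, -0.0014], [-0.0068, -0.0015, 0.0014])
```

Emit:
play_rows(plan=[[[0.015,0,0],[0,0,0],0],[[0.04,0,-0.001],[-0.003,0,0],0],[[0.065,0,-0.001],[-0.006,-0.001,0.001],0],[[0.0785,0,-0.001],[-0.006,-0.001,0.001],0],[[0.0785,0,-0.001],[-0.006,-0.001,0.001],-0.4],[[0.0785,0,-0.001],[-0.006,-0.001,0.001],-1],[[0.0785,0,-0.001],[-0.006,-0.001,0.001],-1],[[0.0785,0,-0.001],[-0.006,-0.001,0.001],-1],[[0.0785,0,-0.001],[-0.006,-0.001,0.001],-1],[[0.0785,0,-0.001],[-0.006,-0.001,0.001],-1]])

```text
t: 24.95
ee_pos: [0.581, 0.0633, 0.2374]
orientation: [0.612, 0.357, 0.61, -0.357]
force: [-3.2, -2.0, 6.2]
grip_width: 0.146
```

Run:
```python
from kin import *
np.set_printoptions(precision=4,suppress=True,linewidth=160)
R,p,s=tool();print(s['t'],s['q'],w2b(p),s['force']@B,s['grip_width']*91)
A=1.658
o=np.radians(170)
for a in np.arange(A-.083,-.001,-.083):
    d=.14*np.array([np.cos(o-a)-np.cos(o-A),0,np.sin(o-a)-np.sin(o-A)]);print(round(a,3),np.round(R.T@B@d,4))
```

```text
24.95 [ 0.0072  0.4131  1.4188 -0.0016  1.3071 -0.506 ] [ 0.0684 -0.0034  0.2374] [-3.7825 -0.2133  6.1585] 13.273711990609856
1.575 [-0.0026 -0.0113  0.    ]
1.492 [-0.0042 -0.0228  0.    ]
1.409 [-0.0048 -0.0344  0.0001]
1.326 [-0.0045 -0.046   0.0001]
1.243 [-0.0032 -0.0576  0.0001]
1.16 [-0.001  -0.069   0.0001]
1.077 [ 0.0022 -0.0802  0.0001]
0.994 [ 0.0063 -0.091   0.0001]
0.911 [ 0.0112 -0.1015  0.0001]
0.828 [ 0.0171 -0.1116  0.0001]
0.745 [ 0.0237 -0.1211  0.0001]
0.662 [ 0.0311 -0.1301  0.0001]
0.579 [ 0.0392 -0.1384  0.0001]
0.496 [ 0.048 -0.146  0.   ]
0.413 [ 0.0574 -0.1528  0.    ]
0.33 [ 0.0673 -0.1589  0.    ]
0.247 [ 0.0777 -0.1641 -0.    ]
0.164 [ 0.0885 -0.1684 -0.    ]
0.081 [ 0.0996 -0.1718 -0.0001]
```

Emit:
play_rows(plan=[[[-0.0013,-0.0056,0],[0,0,0],-1],[[-0.0026,-0.0113,0],[0,0,0],-1],[[-0.0042,-0.0228,0],[0,0,0],-1],[[-0.0048,-0.0344,0],[0,0,0],-1],[[-0.0045,-0.046,0],[0,0,0],-1],[[-0.0032,-0.0576,0],[0,0,0],-1],[[-0.001,-0.069,0],[0,0,0],-1],[[0.0022,-0.0802,0],[0,0,0],-1],[[0.0063,-0.091,0],[0,0,0],-1],[[0.0112,-0.1015,0],[0,0,0],-1]])

```text
t: 26.2
ee_pos: [0.4913, 0.0128, 0.2255]
orientation: [0.611, 0.356, 0.61, -0.357]
force: [-1.7, -4.1, 0.8]
grip_width: 0.145
```

Run:
```python
from kin import *
np.set_printoptions(precision=4,suppress=True,linewidth=160)
R,p,s=tool();print(s['t'],w2b(p),s['force']@B,s['grip_width']*91)
```

```text
26.2 [-0.0345 -0.0031  0.2255] [-3.5528 -2.7479  0.8473] 13.218643257851891
```

Emit:
play_rows(plan=[[[0.0059,-0.0101,0],[0,0,0],-1],[[0.0125,-0.0196,0],[0,0,0],-1],[[0.0199,-0.0286,0],[0,0,0],-1],[[0.028,-0.0369,0],[0,0,0],-1],[[0.0368,-0.0445,0],[0,0,0],-1],[[0.0462,-0.0513,0],[0,0,0],-1],[[0.0561,-0.0574,0],[0,0,0],-1],[[0.0613,-0.06,0],[0,0,0],-1],[[0.0665,-0.0626,0],[0,0,0],-1],[[0.0719,-0.0648,0],[0,0,0],-1]])

```text
t: 27.45
ee_pos: [0.4356, -0.0186, 0.1529]
orientation: [0.611, 0.356, 0.61, -0.357]
force: [-0.6, -4.8, -3.8]
grip_width: 0.147
```

Run:
```python
from kin import *
np.set_printoptions(precision=4,suppress=True,linewidth=160)
R,p,s=tool();print(s['t'],w2b(p),s['force']@B,s['grip_width']*91)
```

```text
27.45 [-0.0984 -0.003   0.1529] [-2.8902 -3.904  -3.7848] 13.405035881647445
```

Emit:
play_rows(plan=[[[0.0036,-0.0014,0],[0,0,0],-1],[[0.0072,-0.0026,0],[0,0,0],-1],[[0.0108,-0.0037,0],[0,0,0],-1],[[0.0138,-0.0046,0],[0,0,0],-1],[[0.0165,-0.0054,0],[0,0,0],-1],[[0.0192,-0.0061,0],[0,0,0],-1],[[0.022,-0.0067,0],[0,0,0],-1],[[0.024,-0.0071,0],[0,0,0],-1],[[0.0255,-0.0074,0],[0,0,0],-1]])

```text
t: 28.58
ee_pos: [0.4294, -0.0221, 0.1276]
orientation: [0.611, 0.356, 0.61, -0.357]
force: [-2.5, -4.4, -5.3]
grip_width: 0.146
```

Run:
```python
from kin import *
np.set_printoptions(precision=4,suppress=True,linewidth=160)
R,p,s=tool();print(s['t'],w2b(p),s['force']@B,s['grip_width']*91)
```

```text
28.575 [-0.1056 -0.003   0.1276] [-4.3493 -2.5806 -5.3408] 13.243759620453915
```

Still carrying part of the tray's weight; lower in small steps until it bears.

Emit:
play_rows(plan=[[[0.0007,-0.0001,0],[0,0,0],-1],[[0.0014,-0.0002,0],[0,0,0],-1],[[0.0021,-0.0004,0],[0,0,0],-1],[[0.0028,-0.0005,0],[0,0,0],-1]])

```text
t: 29.08
ee_pos: [0.4294, -0.0223, 0.1259]
orientation: [0.612, 0.357, 0.61, -0.356]
force: [-10.7, -2.1, 35.2]
grip_width: 0.149
```

Run:
```python
from kin import *
np.set_printoptions(precision=4,suppress=True,linewidth=160)
R,p,s=tool();print(s['t'],w2b(p),s['force']@B,s['grip_width']*91)
```

```text
29.075 [-0.1057 -0.0032  0.1259] [-10.3476   3.426   35.1593] 13.53502202288018
```

Emit:
play_rows(plan=[[[-0.001,0.0003,0],[0,0,0],-1],[[-0.001,0.0003,0],[0,0,0],-0.6],[[-0.001,0.0003,0],[0,0,0],-0.3],[[-0.001,0.0003,0],[0,0,0],0],[[-0.001,0.0003,0],[0,0,0],0],[[-0.02,0.0003,0],[0,0,0],0],[[-0.06,0.0003,0],[0,0,0],0],[[-0.12,0.0003,0],[0,0,0],0],[[-0.18,0.0003,0],[0,0,0],0],[[-0.18,0.0003,0],[0,0,0],0]])

```text
t: 30.32
ee_pos: [0.4314, -0.0222, 0.3092]
orientation: [0.614, 0.358, 0.607, -0.356]
force: [0.4, 0.3, -1.3]
grip_width: 0.5
```

Run:
```python
from kin import *
np.set_printoptions(precision=4,suppress=True,linewidth=160)
R,p,s=tool();print(s['t'],w2b(p),s['force']@B)
a,d=cap('scene');b,d2=cap('top')
for n,dd in(('scene',d),('top',d2)):
    Q=w2b(cloud(n,dd)).reshape(-1,3);Q=Q[(abs(Q[:,1])<.165)&(abs(Q[:,0])<.13)]
    k=Q[(Q[:,2]>.105)&(Q[:,2]<.125)];print(n,'rim',k.min(0),k.max(0),'front',np.median(k[k[:,0]<-.1],0),'rear',np.median(k[k[:,0]>.1],0))
    k=Q[(Q[:,2]>.135)&(Q[:,2]<.16)&(Q[:,0]<-.08)];print('bar',len(k),k.mean(0),k[:,2].max())
    # same quantities before the job
cv2.imwrite('pics/c9.png',np.hstack([cv2.resize(a[60:310,0:310],None,fx=1.25,fy=1.25),cv2.resize(b[30:280,180:500],None,fx=1.25,fy=1.25)]))
```

```text
30.325 [-0.1039 -0.0041  0.3092] [ 0.5284  0.0223 -1.2584]
scene rim [-0.112  -0.1604  0.105 ] [0.1124 0.1648 0.1246] front [-0.1046 -0.0088  0.1148] rear [ 0.1078 -0.0129  0.1149]
bar 160 [-0.1045 -0.0015  0.1485] 0.1569400892916193
top rim [-0.1118 -0.1623  0.105 ] [0.1122 0.1593 0.1238] front [-0.1052  0.1349  0.1157] rear [0.1066 0.0004 0.1148]
bar 74 [-0.1055  0.0296  0.1486] 0.15699878947317597
```

View pics/c9.png

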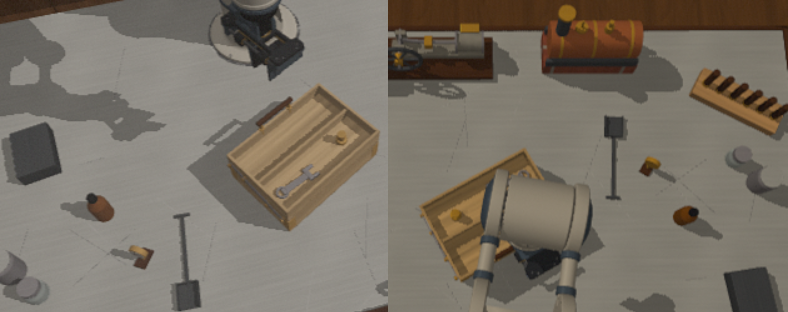

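The picture shows the tray shut with spanner and union in it, and shovel, gauge and bottle where they were; rim at z≈115 mm and bar height as at the start.

```bash
python3 -c "
from bench import *
print(job_done())"
```

```text
the job is handed in; nothing more can be done
None
```

I put the lubricator away in the spares box and handed the job in at about 30 s of robot time. No verdict was reported.

- **Opening:** I swung the tray up by its handle along the link arc. It rested open by itself after I let go.
- **Placing:** I picked up the lubricator with the tool tilted 35°, so that the gripper would clear the overhanging tray. I lowered it onto the cork pad in the middle lane and pushed it back until I felt about 6 N from the batten.
- **Shutting:** I lowered the tray in the grip the whole way, pressing it home with about 35 N at the end before letting go.

**Checks on the lubricator:**
- With the tray still open, the picture showed it standing upright at the rear of the pad. The slide valve, eccentric ring and pipe bend did not look disturbed.
- Its knob measured x ≈ 73 mm in the box's frame, against 71.5 mm expected. That difference is within the camera's error of about 2 mm.
- The contact force dropped to nearly zero on release, so it was the lubricator and not the fingers that touched the batten.
- I could not look at it again once the tray was shut.

**Checks on the tray and desk:**
- The shut tray's rim was level at z ≈ 115 mm, and the handle was back at its starting height.
- The spanner and union were still in the tray, and the shovel, gauge and bottle did not look moved.
- The arm finished clear above the box. No check failed.

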